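# Clamp a glued menu-card holder to the set spring-gauge mark

## Task

The wooden menu-card holder has just been glued together and must go in the small sprung clamp. Stand it upright on the clamp's bed between the jaws, slide it along until it presses gently but surely (some 3 to 10 N) against the end stop's set screw, let go of it there, then turn the knob clockwise until the gauge pointer stands at the set mark, without running well past it. Do not ram the holder into the stop or force it out of upright there, leave the set mark where it is, leave the other table things alone, and let go of everything at the end.

Things in the scene. Friction and masses are not known exactly. Their poses are not given: they have to be found in the camera images.
- holder: Wooden menu-card holder: block of two glued halves (one lighter), 110 mm long (its x), 32 mm thick (its y), 80 mm tall, with a 4 mm wide, 16 mm deep card slot along its top; about 0.22 kg. Stands loose on the table, upright, on the right. Origin: centre of its underside. Either end may go first; grip it across its thickness, near the top.
- clamp: Wood-based glue clamp, 150 x 300 mm, fixed. Origin on the table surface, z up; bed (top of the base) 12 mm up. Knob at its -y end, spring gauge at its +y end, end stop at +x. Jaws close along y, span x -42..+42 mm, tops 48 mm up. Sprung jaw face at y = +21 mm unloaded; screw jaw face starts anywhere from y = -26 to -21 mm. Gear housing 46 mm high, gauge deck 52 mm (y 57 to 157).
- bed_home (a point): Middle of the bed (clamp x = 0, y = 0, z = +12 mm), midway between the jaws. The holder's length goes along clamp x; once it touches the end stop's screw the centre of its underside is from 11 mm short of this point to 11 mm past it (clamp x). Tightening slides it 10 to 20 mm toward clamp +y, up to the sprung jaw and on; from there the spring yields, 1.5 N a mm.
- end_stop: Steel upright at the +x end of the bed, 12 mm thick, 44 mm wide, 36 mm tall; origin at the foot of its near face (clamp x = +70 mm), x as clamp x, away from the holder. From its middle, 22 mm above the bed, a 22 mm round rubber-faced set screw sticks out 4 to 26 mm toward the holder, differently each time and not measured: the holder's end must be felt to meet it.
- knob_grip (a point): On the upright axis of the round ribbed black knob (44 mm across, 34 mm tall), 15 mm below its top, 75 mm above the table. Clockwise from above tightens: the screw jaw moves about 8 mm a radian, so 1.8 to 3.1 rad in all, in several grasps on any diameter. The screw holds where it is let go. Takes about 0.2 N m idle, 0.3 under load.
- pointer_tip (a point): Tip of the thin dark gauge pointer over the deck, 58 mm from its pivot at clamp x = +38, y = +107 mm. Unloaded it leans 0.7 rad from clamp -x toward -y; it swings clockwise from above, 0.1 rad (5.8 mm at the tip) for each mm the sprung jaw yields, so about 0.8 rad a radian of knob once the holder bears on the sprung jaw.
- mark_line (a point): The set mark: small upright steel fin, 4 mm thick, 20 mm tall, on the gauge's rim 80 mm from the same pivot, preset 0.5 to 0.9 rad clockwise of the pointer's rest. The pointer stands at the mark when pivot, tip and fin are in line.
- mark: Carrier of the fin; origin at the gauge pivot, 52 mm above the table, x from the pivot to the fin, z up. The pointer tip's y in this frame is positive before the mark, zero at it, negative past it.
- tumbler: Bystander: clear tumbler glass, 81 mm wide, 92 mm tall. Origin: centre of its underside.
- ramekin: Bystander: white fluted ramekin, 68 mm wide, 41 mm tall. Origin: centre of its underside.
- tape_roll: Bystander: flat roll of tape, 96 mm wide, 25 mm tall. Origin: centre of its underside.
There are look-alikes about, which are no part of the job. What is shaped like the holder but orange or turquoise is not meant.

How it is judged (in metres and radians):
On the way:
1. the holder stands on the bed between the jaws and is pressed against the end stop (x of holder in the frame of clamp between -0.0135 and 0.0135 m and y of holder in the frame of clamp between -0.02 and 0.03 m and z of holder in the frame of clamp between 0.009 and 0.016 m and angle between holder's own z axis and vertical below 0.05 rad and angle between the x axis of holder and the x axis of clamp, either way round below 0.06 rad and contact force between holder and end_stop above 1.5 N), for 0.15 s.
At the end, for the whole second after the job is handed in: The holder stands upright on the bed, square in the jaws (within 0.06 rad), centred within 13.5 mm of the bed's middle along the clamp (where the stop left it), and the gauge pointer's tip rests within 5.5 mm of the set mark's line, on its own (x of holder in the frame of clamp between -0.0135 and 0.0135 m and y of holder in the frame of clamp between -0.02 and 0.03 m and z of holder in the frame of clamp between 0.009 and 0.016 m and angle between holder's own z axis and vertical below 0.05 rad and angle between the x axis of holder and the x axis of clamp, either way round below 0.06 rad and y of pointer_tip in the frame of mark between -0.0055 and 0.0055 m and linear speed of holder below 0.01 m/s); the robot touches nothing.
It fails at once if the holder is rammed against the end stop (over 18 N) (contact force between holder and end_stop above 18 N).
It fails at once if the holder is tipped by more than 0.1 rad (forced over) while it stands in the clamp (angle between holder's own z axis and vertical above 0.1 rad and horizontal distance between holder and clamp below 0.04 m and z of holder in the frame of clamp below 0.03 m).
It fails at once if the pointer runs more than 13 mm past the set mark (over-tightened) (y of pointer_tip in the frame of mark below -0.013 m).
It fails at once if the set mark is shifted by more than 4 mm (distance of mark_line from where it was at the start of the episode above 0.004 m).
It fails at once if a bystander is moved more than 30 mm (distance of any of tumbler, ramekin, tape_roll from where it was at the start of the episode above 0.03 m).
It also fails if it takes over 61 s, if anything falls off the work surface, if the arm or the gripper's body presses on something with over 40 N, if the wrist force passes 120 N, or if a joint passes its speed limit or range.

## Robot

A 6-joint arm with a two-finger parallel gripper is mounted at the origin on a cart in front of the work surface, level with it; the furniture and walls round the work are solid. World frame = base frame: x ahead of the robot, y to its left, z up, the work surface at z = 0. Lengths are in mm, angles in rad, forces in N, time in s.
With the tool pointing down it reaches from about 350 to 975 mm from the base axis. Payload 7.1 kg.
Tool frame: the origin (TCP) lies on the front face of the gripper's body, between the roots of the fingers; the fingertips stand 80 mm ahead of it and the grasp point (between the pads) lies 61 mm ahead of it; z points along the fingers, y is the line along which they close (so a half turn about z gives the same grasp; the last joint's range is limited). The gripper opens to 88 mm and grips with 3 to 60 N. Pads are 20 mm wide; open, the fingers measure 115 mm over their backs; the gripper's body (75 mm by 178 mm) begins 61 mm behind the grasp point.
Start: joints at [1.106, 0.423, 1.63, -0, 1.089, -0.019], TCP at [269.455, 563.914, 302.675] pointing down, gripper open.
Joint ranges: [-3, 3], [-0.9, 2.11], [0.09, 2.58], [-1.31, 4.45], [0.11, 2.69], [-2.54, 2.54]. Speed limits (rad/s): [2.39, 2.39, 3.01, 3.14, 3.14, 3.14].

## Interface

Orientations are given as a rotation vector (axis times angle).
In Python, from workcell import readout, vision, close_job gives the robot as it stands.
- The arm moves only by the tool servo_tool, never from a script. Its argument "plan" is a list that holds one entry, the list of rows, each a list of 7 numbers: the gripper command: -1 is fully open, 1 is shut, values between are in proportion, then the shift along the world's x, y, z in units of 40 mm (1.0 is 40 mm), then the turn, a rotation vector about the world's x, y, z in units of 5 degrees (1.0 is 5 degrees). A call has 1 to 5 rows; each row shifts and turns the commanded pose from where the row before left it; what a row does not reach is not made up. A row lasts 1/12 s, in which the tool goes at most 41.7 mm and 7.16 degrees, less where a joint would pass 70% of its speed; a pose out of reach is approached as far as the arm can. A call is refused whole if a number of a shift passes 1 or a number of a turn 1, either way. A call with a gripper value outside its range is refused whole. The fingers move at their own pace and stop on an object; the grip force is fixed at half the most. Time passes only in rows, so rows that do not move let the fingers close. It gives the time, the measured TCP pose, the force, the opening and the grip force at its end, in the units of the state.
- readout.get_obs(): the state, without advancing time (a new reading comes with each control period).
- vision.get_image(name): name is "scene" or "top" or "wrist"; returns the picture (420x560x3 uint8, red, green, blue); there is no depth.
- vision.camera_params(name): a dict with "fx", "fy", "cx", "cy" (pixels), "rvec" (rotation vector, rad) and "tvec" (3), from world to camera coordinates, as OpenCV has them; the wrist camera has in their place "hand_eye" (4x4, takes a point from camera to tool coordinates, whose origin is the TCP and whose axes are the flange's). Camera axes: x right, y down, z forward; pixel columns grow to the right and rows downward; lengths in mm; the calibration is good to about 2 mm. A picture is of the moment at which its call begins: read the wrist's pose just before it. camera_params takes no time and is no camera call.
- close_job(): hands the job in; it is judged then, once.
The state is a dict: "t": time; "qpos": joint angles; "qvel": joint speeds; "joint_torque": joint torques, N m; "ee_pos": TCP position; "orientation": TCP orientation; "ft_force": force on the tool from outside, world axes, zero at the start; "moment": the same for the moment, N m; "width": finger opening in mm; "grasp_force": force on a finger pad.
Only numpy, scipy, OpenCV 4.12 (cv2) and the standard library are available. Lean on these libraries where they do the work, as an engineer would, in place of code of your own. Each camera call takes 0.05 s, during which the arm holds its last target. There are 200 camera calls.

## Working session

There is one attempt and no reset: what is moved stays moved. The work goes in short steps, Python scripts to look and compute and a tool call to move; the robot and the scene stay as the last step left them, time stands still between calls to the robot, and variables do not carry over. Pictures are saved under pics/ and viewed, at most 10 in all, crops included, and the job is handed in when it is done.

Besides the shell and the picture viewer there is one more tool, called after "Request:" by a JSON object that holds its "op" and its "data", one argument or row to a line. servo_tool: Moves the arm, as the interface text tells. Its arguments: {"type":"object","properties":{"plan":{"type":"array"}},"required":["plan"]}

```bash
mkdir -p pics; cat > h.py <<'E'
import numpy as np,cv2
from workcell import readout,vision
R=lambda v:cv2.Rodrigues(np.array(v,float))[0]
def cam(n,obs=None):
    p=vision.camera_params(n);K=np.array([[p['fx'],0,p['cx']],[0,p['fy'],p['cy']],[0,0,1]])
    if n=='wrist':
        T=np.eye(4);T[:3,:3]=R(obs['orientation']);T[:3,3]=obs['ee_pos'];T=T@np.array(p['hand_eye']);T=np.linalg.inv(T);return K,T[:3,:3],T[:3,3]
    return K,R(p['rvec']),np.array(p['tvec'],float).ravel()
def proj(c,P):
    K,r,t=c;q=K@(r@np.array(P,float)+t);return q[:2]/q[2]
def back(c,uv,z):
    K,r,t=c;d=r.T@np.linalg.inv(K)@np.array([uv[0],uv[1],1.]);o=-r.T@t;return o+d*(z-o[2])/d[2]
def snap(n,f,s=1,crop=None):
    o=readout.get_obs();im=vision.get_image(n);im=np.array(im)[:,:,::-1].copy();cv2.imwrite(f'pics/raw_{f}.png',im)
    if crop: im=im[crop[1]:crop[3],crop[0]:crop[2]]
    cv2.imwrite(f'pics/{f}.png',cv2.resize(im,None,fx=s,fy=s,interpolation=cv2.INTER_CUBIC));return o
E
python3 - <<'E'
from h import *
o=snap('top','top0',1.4);snap('scene','scene0',1.4);print(o)
for n in('top','scene'):
    c=cam(n);print(n,-c[1].T@c[2],c[0][0,0])
E
```

```text
{'t': 0.0, 'qpos': array([ 1.10602414e+00,  4.23829525e-01,  1.63068299e+00,  3.63914862e-06,
        1.08855214e+00, -1.89794735e-02]), 'qvel': array([ 2.25955412e-03,  1.44943873e-03, -2.56974090e-05, -1.36689717e-03,
       -1.50113798e-03, -3.51572863e-04]), 'joint_torque': array([-5.35889121e-04, -5.44632018e+01, -2.73661977e+01,  6.43259170e-02,
        2.28387793e-02, -1.39372974e-04]), 'ee_pos': array([269.2587505 , 563.55805557, 301.91140982]), 'orientation': array([-6.94389326e-01, -3.06352542e+00,  2.24343273e-03]), 'ft_force': array([-0.76809562, -0.53775878, -0.05724735]), 'moment': array([-0.01517533,  0.02126557,  0.01995069]), 'grasp_force': 0.0, 'width': 87.4007407487356}
top [ 224.62801458 -120.83762204 1505.7161836 ] 534.0548081780178
scene [-288.6286609  -523.77623616  491.848323  ] 467.1224004861633
```

View pics/top0.png

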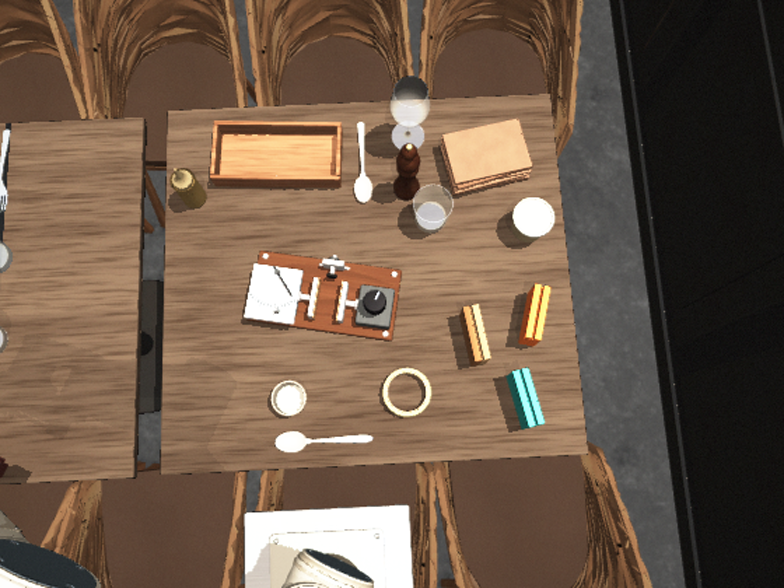

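View pics/scene0.png

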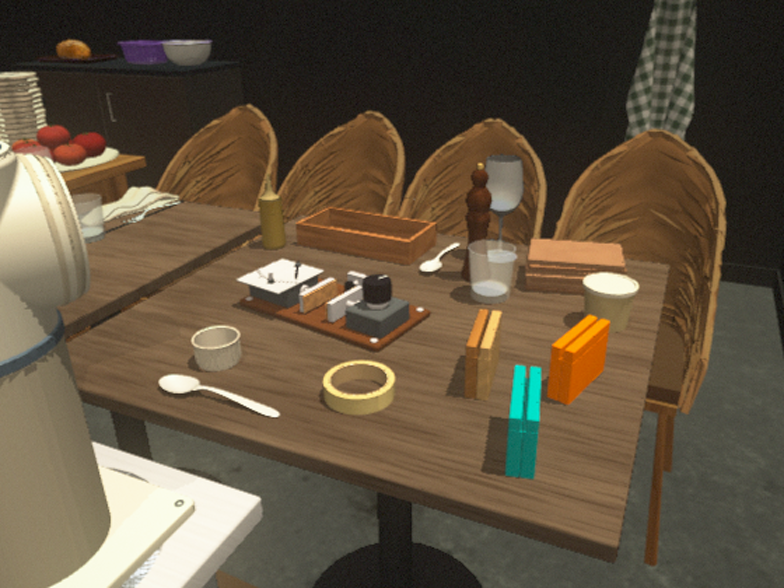

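The top view (in shown pixels) has the wooden two-tone holder at (476,334). Its look-alikes are orange at (536,314) and turquoise at (526,398), and the wood stack at (487,155) is also wooden. By the description I choose (476,334). The clamp has its knob at (375,302), end stop at (333,264) and gauge at (273,293).

```bash
python3 - <<'E'
from h import *
c=cam('top')
im=cv2.imread('pics/raw_top0.png')
a=cv2.resize(im[170:250,165:365],None,fx=4,fy=4,interpolation=cv2.INTER_CUBIC);cv2.imwrite('pics/cr0.png',a)
for n,uv,z in [('hold a',(472,306),80),('hold b',(482,361),80),('knob',(374,299),90),('stop',(333,262),48),('s1',(264,257),12),('s2',(395,274),12),('s3',(386,335),12),('s4',(250,322),12),('tumbl',(431,215),0),('ramek',(289,400),20),('tape',(406,393),20),('turq',(526,398),80),('or',(536,314),80)]:
    print(n,back(c,np.array(uv)/1.4,z).round())
E
```

```text
hold a [ 518. -304.   80.]
hold b [ 409. -315.   80.]
knob [ 538. -114.   90.]
stop [628. -34.  48.]
s1 [656. 111.  12.]
s2 [ 606. -159.   12.]
s3 [ 480. -134.   12.]
s4 [520. 140.  12.]
tumbl [ 735. -242.    0.]
ramek [358.  63.  20.]
tape [ 361. -168.   20.]
turq [ 335. -393.   80.]
or [ 496. -427.   80.]
```

View pics/cr0.png

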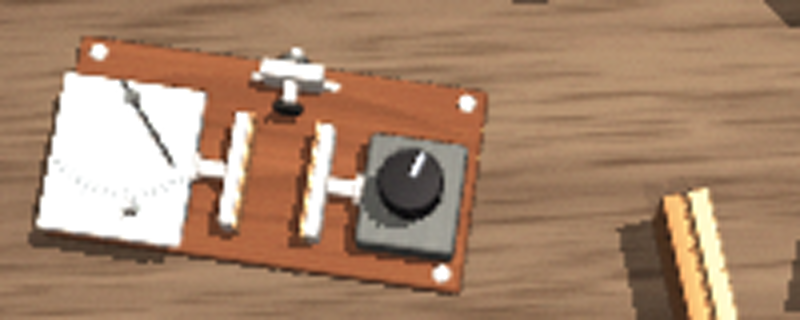

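The crop shows the base corners at (82,37), (487,90) and (460,293), the knob at (411,182), the pivot at (130,95), the pointer tip at (173,165) and the fin at (130,208). The two-tone wooden holder starts at (685,195).

```bash
python3 - <<'E'
from h import *
from scipy.optimize import least_squares
c=cam('top')
f=lambda u:np.array(u)/4+[165,170]
pts=[((82,37),(75,150,12)),((487,90),(75,-150,12)),((460,293),(-75,-150,12)),((130,208),None)][:3]
pts+=[((68,73),None)][:0]
def res(p):
    r=[]
    for uv,P in pts:
        w=np.array([p[0]+np.cos(p[2])*P[0]-np.sin(p[2])*P[1],p[1]+np.sin(p[2])*P[0]+np.cos(p[2])*P[1],P[2]])
        r+=list(proj(c,w)-f(uv))
    return r
s=least_squares(res,[570,-10,-.14]);p=s.x;print(p,np.round(s.fun,1))
Rz=lambda a:np.array([[np.cos(a),-np.sin(a)],[np.sin(a),np.cos(a)]])
loc=lambda w:Rz(p[2]).T@(w[:2]-p[:2])
for n,uv,z in [('knob',(411,180),90),('pivot',(130,95),58),('tip',(173,165),58),('fin',(130,208),66),('stop near',(290,85),48),('screwtip',(287,108),34)]:
    w=back(c,f(uv),z);print(n,w.round(),loc(w).round(1))
print(p[:2]+Rz(p[2])@[0,-114])
o=readout.get_obs();print('x axis of tool',R(o['orientation']).round(3))
E
```

```text
[ 5.68806972e+02 -1.26468843e+01 -1.83673963e-01] [-0.6 -0.2  0.4  0.1  0.2  0.1]
knob [ 534. -115.   90.] [ -15.1 -107.1]
pivot [612.  79.  58.] [25.4 97.7]
tip [560.  50.  58.] [-20.1  59.6]
fin [529.  79.  66.] [-55.7  82.7]
stop near [616. -33.  48.] [ 50.3 -11.1]
screwtip [603. -29.  34.] [ 36.8 -10. ]
[ 547.98567467 -124.72932522]
x axis of tool [[-0.902  0.431 -0.001]
 [ 0.431  0.902 -0.001]
 [ 0.    -0.001 -1.   ]]
```

Request:
{"op": "servo_tool", "data": {
  "plan": [
    [[-1, 0.35, -0.93, 0, 0, 0, 0.28], [-1, 0.35, -0.93, 0, 0, 0, 0.28], [-1, 0.35, -0.93, 0, 0, 0, 0.28], [-1, 0.35, -0.93, 0, 0, 0, 0.28], [-1, 0.35, -0.93, 0, 0, 0, 0.28]]
  ]
}}

```text
t: 0.52
ee_pos: [339.4, 376.1, 302.3]
orientation: [-0.503, -3.101, 0.001]
ft_force: [-0.3, -0.8, -0.2]
width: 88.0
grasp_force: 0.0
```

Request:
{"op": "servo_tool", "data": {
  "plan": [
    [[-1, 0.35, -0.95, 0, 0, 0, 0.28], [-1, 0.35, -0.95, 0, 0, 0, 0.28], [-1, 0.35, -0.95, 0, 0, 0, 0.28], [-1, 0.35, -0.95, 0, 0, 0, 0.28], [-1, 0.35, -0.95, 0, 0, 0, 0.28]]
  ]
}}

```text
t: 0.93
ee_pos: [409.5, 186.0, 302.6]
orientation: [-0.313, -3.126, 0.0]
ft_force: [0.4, 0.1, -0.6]
width: 87.7
grasp_force: 0.0
```

Request:
{"op": "servo_tool", "data": {
  "plan": [
    [[-1, 0.1, -1, 0, 0, 0, 0.28], [-1, 0.1, -1, 0, 0, 0, 0.28], [-1, 0.1, -1, 0, 0, 0, 0.28], [-1, 0.1, -1, 0, 0, 0, 0.28], [-1, 0.1, -1, 0, 0, 0, 0.28]]
  ]
}}

```text
t: 1.35
ee_pos: [429.0, -14.0, 302.7]
orientation: [0.123, 3.139, 0.0]
ft_force: [1.3, 0.9, -0.8]
width: 87.7
grasp_force: 0.0
```

Request:
{"op": "servo_tool", "data": {
  "plan": [
    [[-1, 0.1, -1, 0, 0, 0, 0.28], [-1, 0.1, -1, 0, 0, 0, 0.28], [-1, 0.1, -1, 0, 0, 0, 0.28], [-1, 0.1, -1, 0, 0, 0, 0.28], [-1, 0.1, -1, 0, 0, 0, 0.28]]
  ]
}}

```text
t: 1.77
ee_pos: [449.0, -214.2, 302.6]
orientation: [0.069, -3.141, -0.0]
ft_force: [1.2, 0.1, 0.9]
width: 88.1
grasp_force: 0.0
```

Request:
{"op": "servo_tool", "data": {
  "plan": [
    [[-1, 0.12, -0.8, -0.4, 0, 0, 0.22], [-1, 0.12, -0.8, -0.4, 0, 0, 0.22], [-1, 0.12, -0.8, -0.4, 0, 0, 0.21], [-1, 0, 0, 0, 0, 0, 0]]
  ]
}}

```text
t: 2.1
ee_pos: [463.5, -312.1, 251.7]
orientation: [0.153, -3.136, -0.001]
ft_force: [-0.3, 0.0, -0.1]
width: 87.6
grasp_force: 0.0
```

```bash
python3 - <<'E'
from h import *
o=snap('wrist','w1',1.4);print(o['ee_pos'],o['orientation'],o['ft_force'])
c=cam('wrist',o);print(-c[1].T@c[2]);print(proj(c,[463,-309,80])*1.4)
E
```

```text
[ 463.47048907 -312.05625596  251.68880641] [ 1.52837371e-01 -3.13578856e+00 -7.95543926e-04] [-0.32600011  0.03311447 -0.07351772]
[ 381.93477385 -319.97753327  333.231916  ]
[400.36046876 305.10226863]
```

View pics/w1.png

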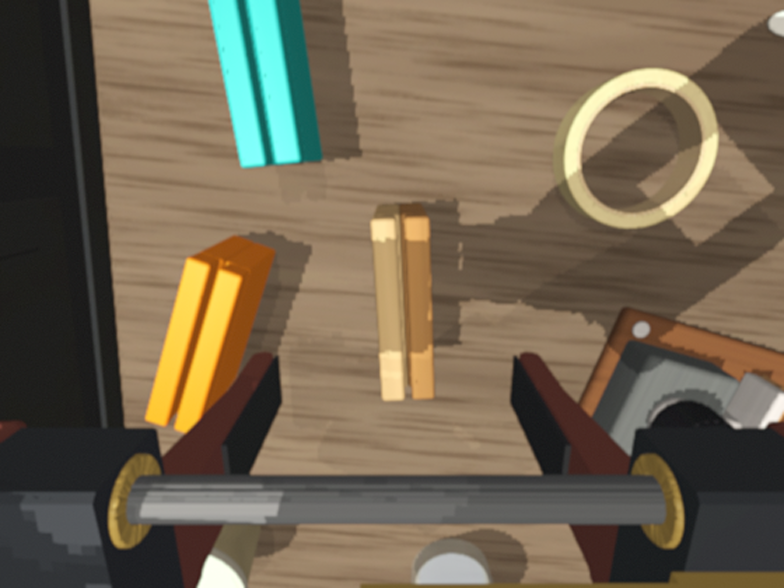

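The wrist view shows the two-tone holder standing between the fingers. The centres of its top-face ends are at about (401,218) and (408,398).

```bash
python3 - <<'E'
from h import *
o=readout.get_obs();c=cam('wrist',o)
f=lambda u:back(c,np.array(u)/1.4,80)
a=f((401,218));b=f((408,398));print(a,b,(a+b)/2,np.linalg.norm(a-b),np.arctan2(*(b-a)[[1,0]]))
print([f(u).round(1) for u in((373,219),(430,217),(382,400),(434,397))])
r=R(o['orientation']);print(np.arctan2(r[1,1],r[0,1])-np.pi/2)
E
```

```text
[ 413.94246991 -311.11230058   80.        ] [ 521.24247117 -296.07050754   80.        ] [ 467.59247054 -303.59140406   80.        ] 108.34918462729468 0.13927685382011276
[array([ 415.9, -326. ,   80. ]), array([ 411.9, -295.7,   80. ]), array([ 524.1, -311.6,   80. ]), array([ 519.1, -280.5,   80. ])]
0.09639611629314393
```

Request:
{"op": "servo_tool", "data": {
  "plan": [
    [[-1, 0.1, 0.21, -0.4, 0, 0, 0.5], [-1, 0, 0, -0.9, 0, 0, 0], [-1, 0, 0, -0.95, 0, 0, 0], [-1, 0, 0, -0.7, 0, 0, 0], [-1, 0, 0, -0.26, 0, 0, 0]]
  ]
}}

```text
t: 2.57
ee_pos: [466.1, -297.3, 123.3]
orientation: [0.226, -3.129, -0.006]
ft_force: [-1.1, 0.9, 0.3]
width: 87.8
grasp_force: 0.0
```

Request:
{"op": "servo_tool", "data": {
  "plan": [
    [[-1, 0, 0, 0, 0, 0, 0], [1, 0, 0, 0, 0, 0, 0], [1, 0, 0, 0, 0, 0, 0], [1, 0, 0, 0, 0, 0, 0], [1, 0, 0, 0, 0, 0, 0]]
  ]
}}

```text
t: 2.98
ee_pos: [468.7, -300.1, 128.0]
orientation: [-0.225, 3.131, -0.003]
ft_force: [-0.1, -0.5, -0.1]
width: 65.1
grasp_force: 0.0
```

Request:
{"op": "servo_tool", "data": {
  "plan": [
    [[1, 0, 0, 0, 0, 0, 0], [1, 0, 0, 0, 0, 0, 0], [1, 0, 0, 0, 0, 0, 0]]
  ]
}}

```text
t: 3.23
ee_pos: [468.0, -299.9, 126.7]
orientation: [-0.225, 3.133, -0.001]
ft_force: [0.3, -1.7, 0.7]
width: 44.7
grasp_force: 0.5
```

Request:
{"op": "servo_tool", "data": {
  "plan": [
    [[1, 0, 0, 0, 0, 0, 0], [1, 0, 0, 0, 0, 0, 0], [1, 0, 0, 0, 0, 0, 0], [1, 0, 0, 0, 0, 0, 0]]
  ]
}}

```text
t: 3.57
ee_pos: [468.2, -300.2, 126.6]
orientation: [-0.225, 3.133, -0.002]
ft_force: [-0.4, -2.8, 3.9]
width: 34.0
grasp_force: 29.2
```

Request:
{"op": "servo_tool", "data": {
  "plan": [
    [[1, 0, 0, 0.5, 0, 0, 0], [1, 0, 0, 0.9, 0, 0, 0], [1, 0, 0, 0.9, 0, 0, 0], [1, 0, 0, 0.6, 0, 0, 0]]
  ]
}}

```text
t: 3.9
ee_pos: [467.8, -299.4, 244.2]
orientation: [-0.225, 3.133, 0.001]
ft_force: [1.1, -1.0, -2.1]
width: 32.1
grasp_force: 29.9
```

Request:
{"op": "servo_tool", "data": {
  "plan": [
    [[1, 0, 0.6, 0.3, 0, 0, -0.75], [1, 0, 0.9, 0.4, 0, 0, -0.75], [1, 0, 0.9, 0.4, 0, 0, -0.75], [1, 0, 0.9, 0.3, 0, 0, -0.75], [1, 0, 0.8, 0.1, 0, 0, -0.75]]
  ]
}}

```text
t: 4.32
ee_pos: [467.4, -133.7, 303.3]
orientation: [0.294, 3.127, 0.001]
ft_force: [0.8, -0.5, -3.5]
width: 31.8
grasp_force: 29.9
```

Request:
{"op": "servo_tool", "data": {
  "plan": [
    [[1, 0, 0.8, 0, 0, 0, 0], [1, 0, 0.4, 0, 0, 0, 0], [1, 0, 0, 0, 0, 0, 0], [1, 0, 0, 0, 0, 0, 0]]
  ]
}}

```text
t: 4.65
ee_pos: [467.3, -86.9, 301.8]
orientation: [-0.285, -3.127, -0.0]
ft_force: [0.2, 0.0, -2.6]
width: 32.1
grasp_force: 29.9
```

```bash
python3 - <<'E'
from h import *
o=snap('wrist','w2',1.4);print(o['ee_pos'],o['orientation'],o['ft_force'],o['width'])
E
```

```text
[467.33532453 -86.87685316 301.80634351] [-2.84861764e-01 -3.12721283e+00 -2.64778877e-04] [ 0.24679719  0.03432904 -2.56225154] 32.07999860584571
```

View pics/w2.png

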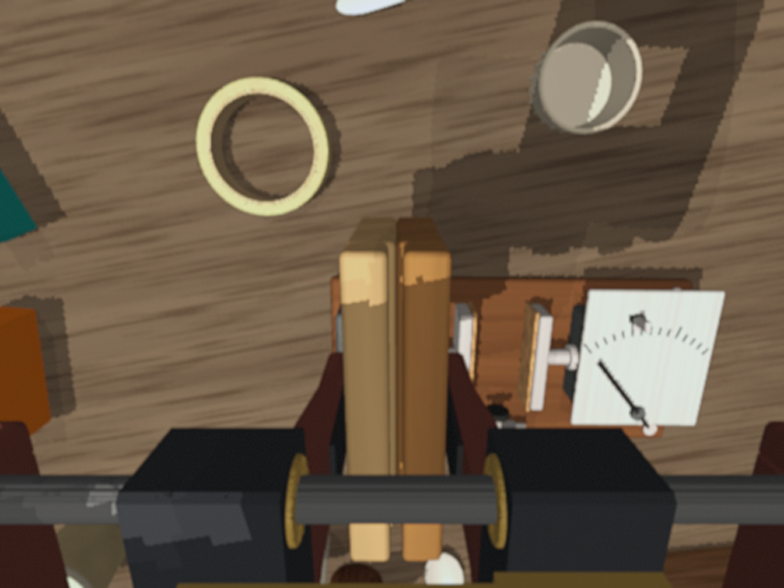

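The wrist view shows the held holder in the centre. The clamp's gauge deck corners are at (585,289), (724,292), (696,426) and (571,425), the pivot at (638,412), the tip at (600,363) and the fin at (640,320). The sprung jaw's face edge runs from about (530,305) to (521,408).

```bash
cat > fit.py <<'E'
from h import *
from scipy.optimize import least_squares
o={'ee_pos':np.array([467.34,-86.88,301.8]),'orientation':[-.28486,-3.12721,-.00026]}
c=cam('wrist',o)
def W(p,P): return np.array([p[0]+np.cos(p[2])*P[0]-np.sin(p[2])*P[1],p[1]+np.sin(p[2])*P[0]+np.cos(p[2])*P[1],P[2]])
def res(p):
    x0,x1=p[3:5]
    L=[((638,412),(38,107,57)),((600,363),(38-58*np.cos(.7),107-58*np.sin(.7),57)),((585,289),(x0,57,52)),((724,292),(x0,157,52)),((696,426),(x1,157,52)),((571,425),(x1,57,52)),((529,305),(-42,21,48)),((521,408),(42,21,48))]
    return np.concatenate([proj(c,W(p,P))*1.4-uv for uv,P in L])
s=least_squares(res,[554,-20,-.184,-50,50],loss='soft_l1',x_scale=[1,1,.01,1,1]);p=s.x
print(p.round(3),res(p).round(1).reshape(-1,2).tolist())
f=lambda uv,z:(np.array([[np.cos(p[2]),np.sin(p[2])],[-np.sin(p[2]),np.cos(p[2])]])@(back(c,np.array(uv)/1.4,z)[:2]-p[:2])).round(1)
print('fin',f((640,313),72),f((640,325),52),'stop',f((500,412),34),'scrjaw',f((470,305),48))
h=lambda uv,z:back(c,np.array(uv)/1.4,z)
print('holder top corners',[h(u,301.8-126.6+80).round(1) for u in((341,253),(449,253),(352,560),(441,560))])
print('centre', W(p,(0,0,0)), 'knob',W(p,(0,-97,0)))
E
python3 fit.py
```

```text
[ 5.53346e+02 -1.73910e+01 -1.90000e-01 -5.90170e+01  5.38880e+01] [[-0.2, -0.9], [-2.0, -4.1], [2.8, 1.0], [-0.2, -0.8], [-2.5, -0.2], [-1.5, -0.1], [6.0, 4.9], [3.9, 0.9]]
fin [-48.3  87.1] [-32.1  99.7] stop [53.3  4.8] scrjaw [-45.5 -28.1]
holder top corners [array([409.8, -91.5, 255.2]), array([415.2, -62.1, 255.2]), array([ 515.6, -110.8,  255.2]), array([521.1, -80.6, 255.2])]
centre [553.34642632 -17.39113626   0.        ] knob [ 534.99644656 -112.63964408    0.        ]
```

Request:
{"op": "servo_tool", "data": {
  "plan": [
    [[1, 0.4, 0.4, -0.3, 0, 0, -0.1], [1, 0.5, 0.55, -0.6, 0, 0, 0], [1, 0.5, 0.55, -0.8, 0, 0, 0], [1, 0.25, 0.26, -0.8, 0, 0, 0], [1, 0, 0, -0.4, 0, 0, 0]]
  ]
}}

```text
t: 5.12
ee_pos: [533.8, -17.8, 184.3]
orientation: [-0.302, -3.125, -0.0]
ft_force: [0.2, -0.3, -2.0]
width: 32.2
grasp_force: 29.9
```

Request:
{"op": "servo_tool", "data": {
  "plan": [
    [[1, 0, 0, -0.1, 0, 0, 0], [1, 0, 0, 0, 0, 0, 0], [1, 0, 0, 0, 0, 0, 0]]
  ]
}}

```text
t: 5.37
ee_pos: [533.1, -19.4, 184.1]
orientation: [-0.304, -3.127, 0.0]
ft_force: [0.1, -0.1, -2.1]
width: 32.0
grasp_force: 29.9
```

```bash
python3 - <<'E'
from h import *
o=snap('wrist','w3',1.4);print(o['ee_pos'],o['orientation'],o['ft_force'],o['width'])
E
```

```text
[533.0979961  -19.36795046 184.12432715] [-3.04477532e-01 -3.12677519e+00  1.45163209e-04] [ 0.06085841 -0.12586626 -2.08897434] 32.03583548769435
```

View pics/w3.png

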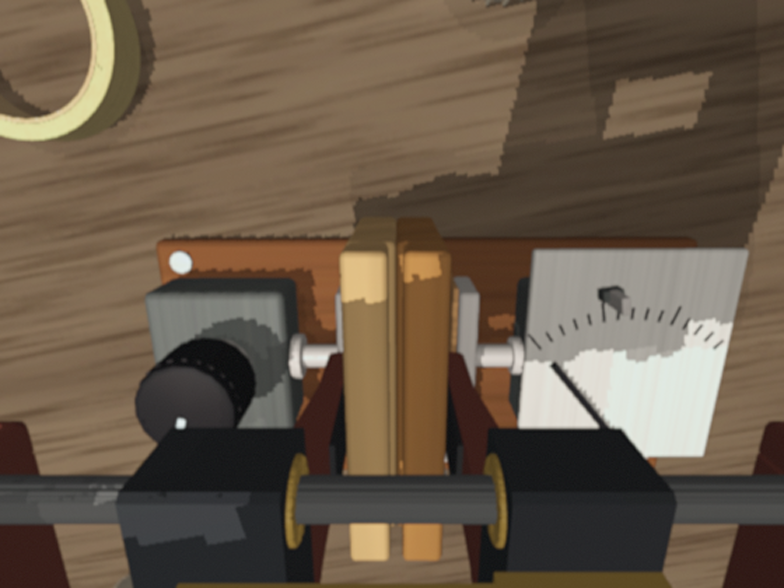

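The holder hangs between the jaws. The deck corners are at (531,249) and (747,249), the tip at (552,365), the fin at (612,290), the knob's top centre at about (188,400), and the jaws' outer sides at (337,293) and (478,290).

```bash
python3 - <<'E'
from h import *
from scipy.optimize import least_squares
o={'ee_pos':np.array([533.1,-19.37,184.12]),'orientation':[-.30448,-3.12678,.000145]}
c=cam('wrist',o)
def W(p,P): return np.array([p[0]+np.cos(p[2])*P[0]-np.sin(p[2])*P[1],p[1]+np.sin(p[2])*P[0]+np.cos(p[2])*P[1],P[2]])
def res(p):
    x0=p[3]
    L=[((552,365),(38-58*np.cos(.7),107-58*np.sin(.7),57)),((531,249),(x0,57,52)),((747,249),(x0,157,52)),((705,456),(x0+113,157,52))]
    return np.concatenate([proj(c,W(p,P))*1.4-uv for uv,P in L])
s=least_squares(res,[554,-20,-.184,-55]);p=s.x
print(p.round(3),s.fun.round(1).reshape(-1,2).tolist())
f=lambda uv,z:(np.array([[np.cos(p[2]),np.sin(p[2])],[-np.sin(p[2]),np.cos(p[2])]])@(back(c,np.array(uv)/1.4,z)[:2]-p[:2])).round(1)
print('fin top',f((610,290),72),'knob',f((188,400),90),'jaw outer',f((337,293),48),f((478,292),48), f((455,290),48))
print('holder top (clamp)',[f(u,184.1-126.6+80) for u in((341,253),(449,253),(352,560),(441,560))])
print('holder bottom',[f(u,184.1-126.6) for u in((358,218),(433,218))])
E
```

```text
[ 5.5750e+02 -1.7551e+01 -1.7900e-01 -6.2075e+01] [[-0.5, -0.0], [-0.2, 1.2], [1.5, -1.9], [-1.0, 1.1]]
fin top [-48.4  86.4] knob [ -8.3 -93.1] jaw outer [-41.7 -33.9] [-41.2  34.1] [-42.3  23. ]
holder top (clamp) [array([-79.6, -20.2]), array([-79.1,   9.7]), array([ 28. , -21.7]), array([28.5,  9. ])]
holder bottom [array([-78.7, -21.6]), array([-78.2,  11.4])]
```

Request:
{"op": "servo_tool", "data": {
  "plan": [
    [[1, 0.02, 0.125, 0, 0, 0, 0.1], [1, 0, 0, -0.3, 0, 0, 0], [1, 0, 0, 0, 0, 0, 0], [1, 0, 0, 0, 0, 0, 0]]
  ]
}}

```text
t: 5.75
ee_pos: [533.3, -13.3, 171.5]
orientation: [-0.288, -3.128, 0.0]
ft_force: [-0.1, 1.1, -2.3]
width: 32.2
grasp_force: 29.9
```

Request:
{"op": "servo_tool", "data": {
  "plan": [
    [[1, 0, 0, -0.25, 0, 0, 0], [1, 0, 0, -0.2, 0, 0, 0], [1, 0, 0, 0, 0, 0, 0]]
  ]
}}

```text
t: 6.0
ee_pos: [532.7, -13.2, 151.9]
orientation: [-0.288, -3.126, 0.0]
ft_force: [-0.3, -0.3, -2.3]
width: 31.8
grasp_force: 29.9
```

Request:
{"op": "servo_tool", "data": {
  "plan": [
    [[1, 0, 0, -0.15, 0, 0, 0], [1, 0, 0, -0.1, 0, 0, 0], [1, 0, 0, 0, 0, 0, 0], [1, 0, 0, 0, 0, 0, 0]]
  ]
}}

```text
t: 6.33
ee_pos: [533.6, -13.3, 143.4]
orientation: [-0.289, -3.128, 0.0]
ft_force: [-0.8, 0.1, -2.0]
width: 31.9
grasp_force: 29.9
```

Request:
{"op": "servo_tool", "data": {
  "plan": [
    [[1, 0, 0, -0.04, 0, 0, 0], [1, 0, 0, 0, 0, 0, 0], [1, 0, 0, 0, 0, 0, 0]]
  ]
}}

```text
t: 6.58
ee_pos: [533.8, -13.3, 142.3]
orientation: [0.289, 3.128, -0.0]
ft_force: [0.6, 0.3, -2.5]
width: 32.1
grasp_force: 29.9
```

Request:
{"op": "servo_tool", "data": {
  "plan": [
    [[1, 0, 0, -0.04, 0, 0, 0], [1, 0, 0, 0, 0, 0, 0], [1, 0, 0, 0, 0, 0, 0]]
  ]
}}

```text
t: 6.83
ee_pos: [533.7, -13.3, 140.5]
orientation: [-0.289, -3.128, -0.0]
ft_force: [0.6, 0.8, -0.9]
width: 31.5
grasp_force: 29.9
```

Request:
{"op": "servo_tool", "data": {
  "plan": [
    [[1, 0, 0, -0.03, 0, 0, 0], [1, 0, 0, 0, 0, 0, 0], [1, 0, 0, 0, 0, 0, 0]]
  ]
}}

```text
t: 7.08
ee_pos: [533.8, -13.3, 139.3]
orientation: [0.289, 3.128, 0.0]
ft_force: [-0.6, 0.1, -1.5]
width: 32.0
grasp_force: 29.9
```

Request:
{"op": "servo_tool", "data": {
  "plan": [
    [[1, 0, 0, -0.03, 0, 0, 0], [1, 0, 0, 0, 0, 0, 0], [1, 0, 0, 0, 0, 0, 0]]
  ]
}}

```text
t: 7.33
ee_pos: [534.0, -13.2, 139.1]
orientation: [0.288, 3.128, 0.0]
ft_force: [-3.7, 0.8, 9.0]
width: 31.8
grasp_force: 30.0
```

Request:
{"op": "servo_tool", "data": {
  "plan": [
    [[1, 0, 0, 0.025, 0, 0, 0], [1, 0.03, -0.006, 0, 0, 0, 0], [1, 0.07, -0.013, 0, 0, 0, 0], [1, 0, 0, 0, 0, 0, 0], [1, 0, 0, 0, 0, 0, 0]]
  ]
}}

```text
t: 7.75
ee_pos: [537.0, -14.0, 139.2]
orientation: [-0.289, -3.126, -0.0]
ft_force: [-3.8, 0.4, 5.9]
width: 31.7
grasp_force: 30.0
```

Request:
{"op": "servo_tool", "data": {
  "plan": [
    [[1, 0.07, -0.013, 0, 0, 0, 0], [1, 0.07, -0.013, 0, 0, 0, 0], [1, 0.05, -0.009, 0, 0, 0, 0], [1, 0, 0, 0, 0, 0, 0], [1, 0, 0, 0, 0, 0, 0]]
  ]
}}

```text
t: 8.17
ee_pos: [545.1, -15.3, 139.3]
orientation: [-0.288, -3.128, -0.0]
ft_force: [0.8, 0.1, -2.0]
width: 31.7
grasp_force: 30.0
```

Request:
{"op": "servo_tool", "data": {
  "plan": [
    [[1, 0.025, -0.005, 0, 0, 0, 0], [1, 0.02, -0.004, 0, 0, 0, 0], [1, 0, 0, 0, 0, 0, 0]]
  ]
}}

```text
t: 8.42
ee_pos: [547.2, -15.8, 139.1]
orientation: [-0.289, -3.128, -0.0]
ft_force: [-2.9, 0.3, 2.7]
width: 32.1
grasp_force: 30.0
```

Request:
{"op": "servo_tool", "data": {
  "plan": [
    [[1, 0, 0, 0.012, 0, 0, 0], [1, 0.025, -0.005, 0, 0, 0, 0], [1, 0, 0, 0, 0, 0, 0]]
  ]
}}

```text
t: 8.67
ee_pos: [548.6, -16.2, 139.5]
orientation: [0.289, 3.128, -0.0]
ft_force: [0.3, -0.2, -2.7]
width: 31.8
grasp_force: 30.0
```

Request:
{"op": "servo_tool", "data": {
  "plan": [
    [[1, 0.025, -0.005, 0, 0, 0, 0], [1, 0, 0, 0, 0, 0, 0], [1, 0, 0, 0, 0, 0, 0]]
  ]
}}

```text
t: 8.92
ee_pos: [549.2, -16.3, 139.6]
orientation: [0.289, 3.128, -0.0]
ft_force: [-0.4, -0.1, -2.3]
width: 31.6
grasp_force: 30.0
```

Request:
{"op": "servo_tool", "data": {
  "plan": [
    [[1, 0.025, -0.005, 0, 0, 0, 0], [1, 0, 0, 0, 0, 0, 0], [1, 0, 0, 0, 0, 0, 0]]
  ]
}}

```text
t: 9.17
ee_pos: [550.2, -16.4, 139.6]
orientation: [0.289, 3.128, -0.0]
ft_force: [0.3, 0.2, -1.1]
width: 31.9
grasp_force: 30.0
```

Request:
{"op": "servo_tool", "data": {
  "plan": [
    [[1, 0.025, -0.005, 0, 0, 0, 0], [1, 0, 0, 0, 0, 0, 0], [1, 0, 0, 0, 0, 0, 0]]
  ]
}}

```text
t: 9.42
ee_pos: [550.7, -16.5, 139.5]
orientation: [-0.289, -3.127, -0.0]
ft_force: [-0.7, 1.4, -1.1]
width: 32.1
grasp_force: 30.0
```

Request:
{"op": "servo_tool", "data": {
  "plan": [
    [[1, 0.025, -0.005, 0, 0, 0, 0], [1, 0, 0, 0, 0, 0, 0], [1, 0, 0, 0, 0, 0, 0]]
  ]
}}

```text
t: 9.67
ee_pos: [550.9, -16.6, 139.3]
orientation: [-0.288, -3.125, -0.0]
ft_force: [-4.6, 1.2, 0.5]
width: 31.8
grasp_force: 30.0
```

Request:
{"op": "servo_tool", "data": {
  "plan": [
    [[1, 0.01, -0.002, 0, 0, 0, 0], [1, 0, 0, 0, 0, 0, 0], [1, 0, 0, 0, 0, 0, 0]]
  ]
}}

```text
t: 9.92
ee_pos: [551.0, -16.7, 139.3]
orientation: [-0.288, -3.125, -0.0]
ft_force: [-6.3, 1.3, 1.8]
width: 32.1
grasp_force: 30.0
```

Request:
{"op": "servo_tool", "data": {
  "plan": [
    [[1, 0, 0, -0.008, 0, 0, 0], [1, 0, 0, 0, 0, 0, 0], [1, 0, 0, 0, 0, 0, 0]]
  ]
}}

```text
t: 10.17
ee_pos: [551.0, -16.7, 139.2]
orientation: [-0.288, -3.125, -0.0]
ft_force: [-7.6, 1.6, 4.2]
width: 31.8
grasp_force: 30.0
```

Request:
{"op": "servo_tool", "data": {
  "plan": [
    [[-0.2, 0, 0, 0, 0, 0, 0], [-0.2, 0, 0, 0, 0, 0, 0], [-0.2, 0, 0, 0, 0, 0, 0], [-0.2, 0, 0, 0, 0, 0, 0], [-0.2, 0, 0, 0, 0, 0, 0]]
  ]
}}

```text
t: 10.58
ee_pos: [552.9, -17.0, 139.4]
orientation: [0.289, 3.127, -0.0]
ft_force: [1.0, -0.3, -0.5]
width: 52.0
grasp_force: 0.0
```

Request:
{"op": "servo_tool", "data": {
  "plan": [
    [[-0.2, 0, 0, 0.4, 0, 0, 0], [-0.2, 0, 0, 0.8, 0, 0, 0], [-1, 0, 0, 0.8, 0, 0, 0], [-1, -0.15, -0.6, 0.3, 0, 0, 0], [-1, -0.2, -0.8, 0, 0, 0, 0]]
  ]
}}

```text
t: 11.0
ee_pos: [540.9, -72.3, 235.0]
orientation: [0.283, 3.121, -0.0]
ft_force: [0.3, -0.9, -0.0]
width: 69.2
grasp_force: 0.0
```

Request:
{"op": "servo_tool", "data": {
  "plan": [
    [[-1, -0.12, -0.8, 0, 0, 0, 0], [-1, 0, -0.18, 0, 0, 0, 0], [-1, 0, 0, 0, 0, 0, 0], [-1, 0, 0, 0, 0, 0, 0]]
  ]
}}

```text
t: 11.33
ee_pos: [533.8, -112.1, 231.2]
orientation: [0.291, 3.128, 0.001]
ft_force: [0.5, -0.8, 0.5]
width: 87.7
grasp_force: 0.0
```

```bash
python3 - <<'E'
from h import *
o=snap('wrist','w4',1.4);print(o['ee_pos'],o['orientation'],o['ft_force'],o['width'],o['qpos'])
E
```

```text
[ 533.82569917 -112.09346557  231.20715839] [2.90956982e-01 3.12807282e+00 5.22347546e-04] [ 0.48768586 -0.81048652  0.52246628] 87.70093593408505 [-2.28931980e-01  4.04459277e-01  1.85876416e+00  4.31075562e-04
  8.78397288e-01 -1.61450768e+00]
```

View pics/w4.png

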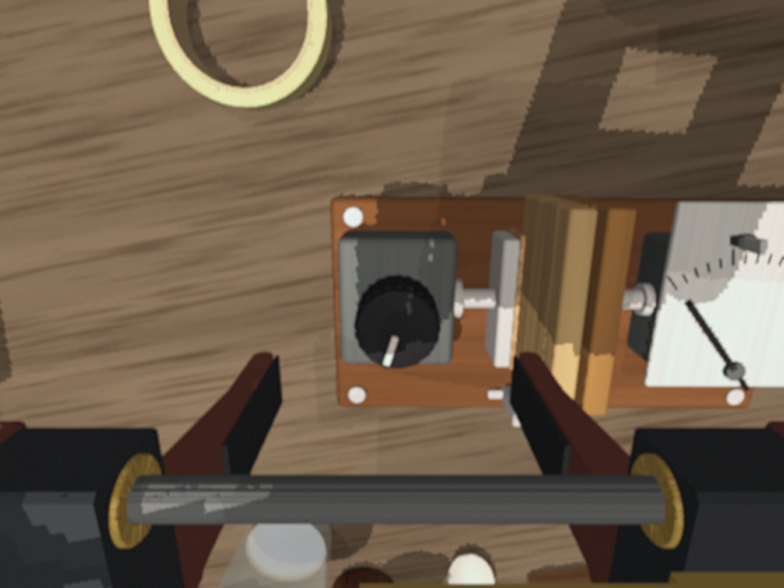

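The holder stands upright between the jaws. The knob's top disc is centred at about (398,325), the pointer tip is at (688,302), the pivot at (735,371) and the fin at (745,241).

```bash
python3 - <<'E'
from h import *
o={'ee_pos':np.array([533.83,-112.09,231.2]),'orientation':[.29096,3.12807,.0005]}
c=cam('wrist',o);B=lambda u,z:back(c,np.array(u)/1.4,z).round(1)
print('knob',B((398,325),90),B((355,325),88),B((440,325),88))
pv=B((735,371),57);tip=B((688,302),57);fin=B((740,240),72);fb=B((752,245),52)
print(pv,tip,np.linalg.norm((tip-pv)[:2]),fin,fb)
a=lambda d:np.arctan2(d[1],d[0])
print('angles tip,fintop,finbase',a(tip-pv),a(fin-pv),a(fb-pv))
g=proj(c,[533.83,-112.09,75])*1.4;print(g)
E
```

```text
knob [ 534.9 -110.7   90. ] [ 531.6 -132.3   88. ] [539.5 -89.8  88. ]
[613.   80.1  57. ] [563.8  52.5  57. ] 56.4127645130072 [528.1  70.2  72. ] [538.5  90.8  52. ]
angles tip,fintop,finbase -2.630361941312004 -3.025509129086125 2.9989440019832236
[394.93007941 313.84532819]
```

Request:
{"op": "servo_tool", "data": {
  "plan": [
    [[-1, 0.03, 0.035, -0.5, 0, 0, 0], [-1, 0, 0, -0.8, 0, 0, 0], [-1, 0, 0, -0.7, 0, 0, 0], [-1, 0, 0, -0.35, 0, 0, 0], [-1, 0, 0, 0, 0, 0, 0]]
  ]
}}

```text
t: 11.8
ee_pos: [533.2, -108.8, 134.0]
orientation: [-0.285, -3.122, -0.002]
ft_force: [-0.3, 0.3, 0.8]
width: 88.0
grasp_force: 0.0
```

Request:
{"op": "servo_tool", "data": {
  "plan": [
    [[1, 0, 0, 0, 0, 0, 0], [1, 0, 0, 0, 0, 0, 0], [1, 0, 0, 0, 0, 0, 0], [1, 0, 0, 0, 0, 0, 0], [1, 0, 0, 0, 0, 0, 0]]
  ]
}}

```text
t: 12.22
ee_pos: [535.5, -110.8, 138.4]
orientation: [0.288, 3.126, -0.0]
ft_force: [-0.7, 0.0, -0.3]
width: 57.8
grasp_force: 0.0
```

Request:
{"op": "servo_tool", "data": {
  "plan": [
    [[1, 0, 0, 0, 0, 0, 0], [1, 0, 0, 0, 0, 0, 0], [1, 0, 0, 0, 0, 0, 0]]
  ]
}}

```text
t: 12.47
ee_pos: [535.0, -111.5, 137.8]
orientation: [0.288, 3.128, -0.002]
ft_force: [-0.8, -5.1, 3.8]
width: 43.1
grasp_force: 30.0
```

```bash
python3 - <<'E'
from h import *
o=snap('top','t2',4,(165,160,305,250));print(o['ee_pos'],o['orientation'],o['ft_force'],o['moment'],o['width'],o['qpos'])
E
```

```text
[ 534.99774918 -111.45288381  137.82458974] [ 2.88122372e-01  3.12775385e+00 -1.78232637e-03] [-0.83323493 -5.07100672  3.78172707] [-0.74738033  0.24568659  0.02309065] 43.08283649672352 [-2.26724759e-01  5.55940160e-01  1.89534133e+00 -1.64173117e-03
  6.89568937e-01 -1.61253737e+00]
```

View pics/t2.png

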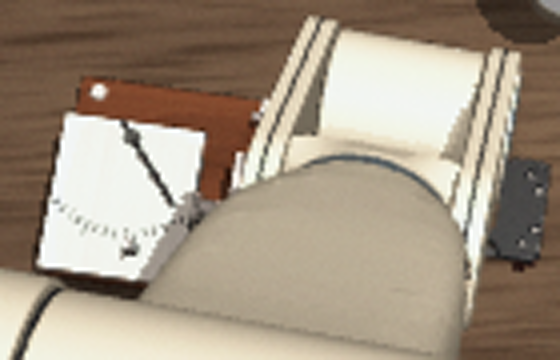

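The pointer and fin stay visible from above, with the pivot at (131,136), the tip at (173,205) and the fin at (130,248). I turn clockwise 65° first, because the spring should not load before about 1.2 rad.

Request:
{"op": "servo_tool", "data": {
  "plan": [
    [[1, 0, 0, 0, 0, 0, -0.5], [1, 0, 0, 0, 0, 0, -0.8], [1, 0, 0, 0, 0, 0, -0.9], [1, 0, 0, 0, 0, 0, -0.9], [1, 0, 0, 0, 0, 0, -0.9]]
  ]
}}

```text
t: 12.93
ee_pos: [535.3, -110.6, 137.8]
orientation: [0.833, 3.028, 0.001]
ft_force: [0.4, 3.0, 2.9]
width: 43.6
grasp_force: 30.0
```

Request:
{"op": "servo_tool", "data": {
  "plan": [
    [[1, 0, 0, 0, 0, 0, -0.9], [1, 0, 0, 0, 0, 0, -0.9], [1, 0, 0, 0, 0, 0, -0.9], [1, 0, 0, 0, 0, 0, -0.9], [1, 0, 0, 0, 0, 0, -0.9]]
  ]
}}

```text
t: 13.35
ee_pos: [536.0, -109.9, 137.8]
orientation: [1.408, 2.806, 0.003]
ft_force: [4.6, 8.1, 0.6]
width: 43.5
grasp_force: 30.0
```

Request:
{"op": "servo_tool", "data": {
  "plan": [
    [[1, 0, 0, 0, 0, 0, -0.9], [1, 0, 0, 0, 0, 0, -0.9], [1, 0, 0, 0, 0, 0, -0.9], [1, 0, 0, 0, 0, 0, -0.8], [1, 0, 0, 0, 0, 0, 0]]
  ]
}}

```text
t: 13.77
ee_pos: [536.7, -109.5, 137.8]
orientation: [1.819, 2.559, 0.005]
ft_force: [7.0, 10.0, -2.1]
width: 43.7
grasp_force: 30.0
```

```bash
cat > ptr.py <<'E'
from h import *
c=cam('top');f=lambda u:np.array(u)/4+[165,160]
pv=back(c,f((131,136)),57)
def ang(im):
    g=cv2.GaussianBlur(cv2.cvtColor(im,cv2.COLOR_BGR2GRAY),(0,0),.6).astype(np.float32)
    A=np.arange(-3.6,-2.4,.01);S=[]
    for a in A:
        p=np.array([proj(c,pv+[r*np.cos(a),r*np.sin(a),0]) for r in np.arange(14,52,2)],np.float32)
        S.append(cv2.remap(g,p[:,:1],p[:,1:],cv2.INTER_LINEAR).mean())
    S=np.array(S);i=S.argmin();w=np.clip(S.min()+25-S,0,None)*(abs(A-A[i])<.12);return (A*w).sum()/w.sum(),S[i],np.median(S)
if __name__=='__main__':
    m=[back(c,f(u),62)-pv for u in((128,248),(130,248),(133,248))];print('mark',[round(float(np.arctan2(d[1],d[0]))%(2*np.pi)-2*np.pi,3) for d in m])
    print('rest',ang(cv2.imread('pics/raw_top0.png')))
    im=np.array(vision.get_image('top'))[:,:,::-1].copy();cv2.imwrite('pics/last.png',im);print('now',ang(im))
    o=readout.get_obs();print(o['t'],o['ee_pos'].round(1),o['orientation'].round(3),o['ft_force'].round(1),o['moment'].round(2),o['qpos'].round(2))
E
python3 ptr.py
```

```text
mark [-3.173, -3.156, -3.131]
rest (np.float64(-2.6468841352228862), np.float32(151.35295), np.float32(252.57042))
now (np.float64(-2.6496615444968463), np.float32(109.126854), np.float32(237.48767))
13.8167 [ 536.7 -109.5  137.9] [1.815 2.561 0.005] [ 7.4 10.1 -1.6] [ 1.64 -0.92 -0.09] [-0.22  0.56  1.89  0.    0.69 -0.56]
```

Request:
{"op": "servo_tool", "data": {
  "plan": [
    [[1, 0.03, 0.03, 0, 0, 0, -0.8], [1, 0, 0, 0, 0, 0, -0.8], [1, 0, 0, 0, 0, 0, -0.8], [1, 0, 0, 0, 0, 0, -0.6], [1, 0, 0, 0, 0, 0, 0]]
  ]
}}

```text
t: 14.23
ee_pos: [537.6, -109.2, 137.9]
orientation: [2.136, 2.301, 0.004]
ft_force: [4.2, 4.5, -1.1]
width: 43.6
grasp_force: 30.0
```

```bash
python3 ptr.py|tail -2
```

```text
now (np.float64(-2.6501248945788505), np.float32(109.41237), np.float32(237.50154))
14.2833 [ 537.6 -109.2  137.8] [2.134 2.303 0.004] [ 5.3  3.9 -0.7] [ 0.6  -0.55 -0.19] [-0.22  0.56  1.89  0.    0.69 -0.3 ]
```

Request:
{"op": "servo_tool", "data": {
  "plan": [
    [[1, 0.01, 0.01, 0, 0, 0, -0.8], [1, 0, 0, 0, 0, 0, -0.8], [1, 0, 0, 0, 0, 0, -0.8], [1, 0, 0, 0, 0, 0, -0.6], [1, 0, 0, 0, 0, 0, 0]]
  ]
}}

```text
t: 14.7
ee_pos: [538.4, -109.1, 137.8]
orientation: [2.417, 2.002, 0.005]
ft_force: [6.4, 1.9, -2.0]
width: 43.6
grasp_force: 30.0
```

```bash
python3 ptr.py|tail -2
```

```text
now (np.float64(-2.6510540553576907), np.float32(110.528625), np.float32(237.40955))
14.75 [ 538.3 -109.1  137.9] [2.415 2.004 0.005] [ 6.   1.8 -1.7] [ 0.27 -0.63 -0.18] [-0.22  0.56  1.89  0.    0.69 -0.04]
```

Request:
{"op": "servo_tool", "data": {
  "plan": [
    [[1, 0.02, -0.01, 0, 0, 0, -0.8], [1, 0, 0, 0, 0, 0, -0.8], [1, 0, 0, 0, 0, 0, -0.8], [1, 0, 0, 0, 0, 0, -0.6], [1, 0, 0, 0, 0, 0, 0]]
  ]
}}

```text
t: 15.17
ee_pos: [539.2, -109.4, 137.9]
orientation: [2.658, 1.67, 0.005]
ft_force: [6.5, 3.1, -2.0]
width: 43.4
grasp_force: 30.0
```

```bash
python3 ptr.py|tail -2
```

```text
now (np.float64(-2.862924885976956), np.float32(107.85891), np.float32(238.49219))
15.2167 [ 539.1 -109.4  137.8] [2.657 1.672 0.005] [ 6.6  3.5 -2.6] [ 0.42 -0.72 -0.22] [-0.22  0.56  1.89  0.    0.69  0.22]
```

Request:
{"op": "servo_tool", "data": {
  "plan": [
    [[1, 0, 0, 0, 0, 0, -0.8], [1, 0, 0, 0, 0, 0, -0.8], [1, 0, 0, 0, 0, 0, -0.8], [1, 0, 0, 0, 0, 0, -0.4], [1, 0, 0, 0, 0, 0, 0]]
  ]
}}

```text
t: 15.63
ee_pos: [539.7, -109.8, 137.9]
orientation: [2.841, 1.335, 0.007]
ft_force: [7.5, 0.6, -3.2]
width: 43.5
grasp_force: 30.0
```

```bash
python3 ptr.py|tail -2
```

```text
now (np.float64(-3.0570845338365777), np.float32(117.08075), np.float32(237.8747))
15.6833 [ 539.7 -109.8  137.9] [2.84  1.336 0.007] [ 7.7  1.2 -4.9] [ 0.19 -0.96 -0.11] [-0.22  0.56  1.89  0.    0.69  0.47]
```

Request:
{"op": "servo_tool", "data": {
  "plan": [
    [[1, 0, 0, 0, 0, 0, -0.6], [1, 0, 0, 0, 0, 0, -0.5], [1, 0, 0, 0, 0, 0, 0], [1, 0, 0, 0, 0, 0, 0]]
  ]
}}

```text
t: 16.02
ee_pos: [539.8, -109.9, 137.9]
orientation: [2.901, 1.199, 0.008]
ft_force: [8.2, -0.5, -5.6]
width: 43.7
grasp_force: 30.0
```

```bash
python3 ptr.py|tail -2; python3 -c "
import cv2;im=cv2.imread('pics/last.png');cv2.imwrite('pics/t3.png',cv2.resize(im[180:235,170:225],None,fx=10,fy=10,interpolation=cv2.INTER_CUBIC))"
```

```text
now (np.float64(-3.138511472972747), np.float32(92.57375), np.float32(238.32602))
16.0667 [ 539.9 -109.9  137.9] [2.9   1.199 0.008] [ 8.5  0.5 -5.2] [ 0.02 -0.98 -0.11] [-0.22  0.56  1.89  0.    0.69  0.56]
```

View pics/t3.png

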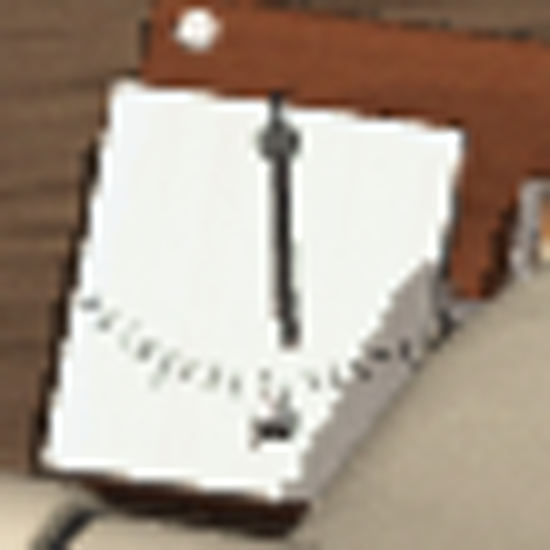

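The pointer (pivot (277,140), tip (290,345)) now lines up almost exactly with the fin near (278,415). I let go, rise and check from close above the gauge.

Request:
{"op": "servo_tool", "data": {
  "plan": [
    [[-1, 0, 0, 0, 0, 0, 0], [-1, 0, 0, 0, 0, 0, 0], [-1, 0, 0, 0, 0, 0, 0], [-1, 0, 0, 0, 0, 0, 0], [-1, 0, 0, 0, 0, 0, 0]]
  ]
}}

```text
t: 16.48
ee_pos: [537.0, -109.5, 137.3]
orientation: [-2.903, -1.201, 0.001]
ft_force: [-0.2, -0.6, 0.1]
width: 73.5
grasp_force: 0.0
```

Request:
{"op": "servo_tool", "data": {
  "plan": [
    [[-1, 0, 0, 0.3, 0, 0, 0], [-1, 0, 0, 0.7, 0, 0, 0], [-1, 0, 0, 0.9, 0, 0, 0], [-1, 0, 0, 0.7, 0, 0, 0], [-1, 0.1, 0.5, 0.2, 0, 0, 0]]
  ]
}}

```text
t: 16.9
ee_pos: [542.9, -91.5, 254.7]
orientation: [2.9, 1.196, 0.009]
ft_force: [1.4, 0.3, 0.2]
width: 87.6
grasp_force: 0.0
```

Request:
{"op": "servo_tool", "data": {
  "plan": [
    [[-1, 0.2, 0.9, 0, 0, 0, 0], [-1, 0.2, 0.9, 0, 0, 0, 0], [-1, 0.2, 0.9, 0, 0, 0, 0], [-1, 0.1, 0.9, 0, 0, 0, 0], [-1, 0, 0.3, 0, 0, 0, 0]]
  ]
}}

```text
t: 17.32
ee_pos: [569.9, 70.3, 250.5]
orientation: [-2.901, -1.205, -0.003]
ft_force: [0.6, -0.8, -0.5]
width: 87.6
grasp_force: 0.0
```

Request:
{"op": "servo_tool", "data": {
  "plan": [
    [[-1, 0, 0, 0, 0, 0, 0], [-1, 0, 0, 0, 0, 0, 0], [-1, 0, 0, 0, 0, 0, 0]]
  ]
}}

```text
t: 17.57
ee_pos: [569.0, 65.5, 249.6]
orientation: [2.903, 1.2, -0.001]
ft_force: [-0.4, -0.1, 0.2]
width: 88.0
grasp_force: 0.0
```

```bash
python3 - <<'E'
from h import *
o=snap('wrist','w5',1.4);print(o['t'],o['ee_pos'],o['orientation'],o['ft_force'],o['width'])
E
```

```text
17.5667 [569.03719749  65.45429601 249.55484489] [ 2.90286652e+00  1.20048038e+00 -5.44397412e-04] [-0.42520003 -0.07695799  0.23546303] 88.01006949196967
```

View pics/w5.png

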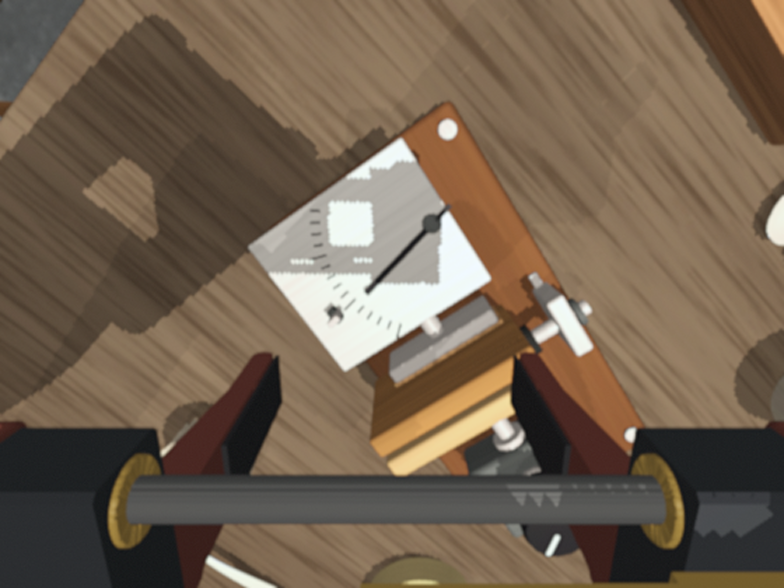

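The pointer's pivot is at (431,223), its tip at (368,291) and the fin at about (335,313). The holder is gripped square between the jaws against the screw at (530,340). Next I compare the fin's projection with the pointer's line.

```bash
python3 - <<'E'
from h import *
o={'ee_pos':np.array([569.04,65.45,249.55]),'orientation':[2.90287,1.20048,-.00054]}
c=cam('wrist',o);pv=back(c,np.array((431,223))/1.4,57);tip=back(c,np.array((368,291))/1.4,57);d=tip-pv
a=np.arctan2(d[1],d[0]);print(pv,a,np.hypot(*d[:2]))
for da in(.08,.04,0,-.04,-.08):
    print(da,[(proj(c,[pv[0]+80*np.cos(a+da),pv[1]+80*np.sin(a+da),z])).round(1).tolist() for z in(52,72)])
g=cv2.cvtColor(cv2.imread('pics/raw_w5.png'),cv2.COLOR_BGR2GRAY);print(g[212:236,228:252])
E
```

```text
[614.42187152  81.57597384  57.        ] -3.093812604267041 55.51483452076795
0.08 [[250.5, 230.5], [248.3, 238.8]]
0.04 [[247.6, 228.3], [245.3, 236.5]]
0 [[244.8, 226.1], [242.2, 234.1]]
-0.04 [[242.1, 223.7], [239.3, 231.6]]
-0.08 [[239.4, 221.2], [236.5, 229.0]]
[[242 243 243 243 243 243 243 243 243 242 242 242 243 243 235 212 200 215
  235 244 245 245 245 243]
 [242 243 243 243 243 243 243 242 242 242 242 243 243 242 238 229 227 236
  243 245 245 245 244 235]
 [242 242 243 242 242 242 242 241 240 242 243 242 242 242 241 240 241 243
  245 245 244 243 235 214]
 [242 242 242 242 241 242 240 234 229 236 242 243 242 242 243 244 244 244
  244 244 243 235 214 187]
 [242 241 241 242 242 241 234 218 206 219 234 241 242 240 240 243 244 244
  244 243 235 214 187 187]
 [241 241 241 241 241 235 218 192 176 188 212 228 233 226 226 236 243 244
  243 235 214 186 187 215]
 [241 241 241 240 234 219 193 167 148 145 164 193 204 196 198 219 236 242
  235 214 186 186 215 236]
 [240 241 241 234 218 192 167 146 119  94  95 128 151 156 167 196 224 233
  215 186 186 214 236 244]
 [241 241 236 218 191 167
[... 891 characters left out ...]
39 241 241 240 232 210 196 211 225 232 234 230 215 192 190 217 237
  243 243 242 242 242 242]
 [239 240 241 241 238 227 212 215 227 232 233 231 222 205 197 215 234 242
  243 242 242 241 242 242]
 [240 241 241 240 238 230 223 227 232 234 234 232 225 217 220 233 241 242
  242 241 241 241 242 242]
 [240 240 240 240 240 237 231 231 232 233 234 236 236 236 237 241 242 242
  241 241 241 242 242 242]
 [239 240 240 241 241 240 235 233 232 233 235 239 241 242 242 241 241 241
  241 241 241 241 242 243]
 [240 240 241 241 241 241 239 236 236 236 239 241 241 241 242 241 241 241
  241 241 242 242 242 243]
 [240 241 241 241 241 241 241 240 240 240 241 241 241 241 241 241 241 241
  241 242 242 243 243 244]]
```

```bash
python3 - <<'E'
from h import *
o={'ee_pos':np.array([569.04,65.45,249.55]),'orientation':[2.90287,1.20048,-.00054]}
c=cam('wrist',o);g=cv2.cvtColor(cv2.imread('pics/raw_w5.png'),cv2.COLOR_BGR2GRAY)
m=np.zeros_like(g);cv2.line(m,(320,146),(256,214),255,9);m[:, :258]=0
ys,xs=np.where((g<90)&(m>0));l=cv2.fitLine(np.float32(np.c_[xs,ys]),cv2.DIST_HUBER,0,.01,.01).ravel();print(l,len(xs))
d=l[:2]*np.sign(-l[0]);pt=lambda x:l[2:]+d*(x-l[2])/d[0]
A=back(c,pt(308),57);B=back(c,pt(263),57);v=B-A;v/=np.linalg.norm(v)
# signed perpendicular distance of fin points from pointer line, ccw positive (before? cw = past)
for uv,z in(((239.5,229.5),72),((239.5,222),54),((239.5,226),62)):
    P=back(c,uv,z)-A;print(uv,z,'perp at fin',round(float(v[0]*P[1]-v[1]*P[0]),1),'along',round(float(v@P),1))
E
python3 ptr.py|tail -2
```

```text
[  0.6886567  -0.7250875 292.2827    175.90927  ] 349
(239.5, 229.5) 72 perp at fin -3.4 along 78.5
(239.5, 222) 54 perp at fin -5.3 along 79.7
(239.5, 226) 62 perp at fin -4.0 along 79.7
now (np.float64(-3.051735235531442), np.float32(139.71413), np.float32(177.44444))
17.6667 [569.1  65.  249.4] [ 2.904e+00  1.199e+00 -1.000e-03] [ 0.5  0.  -0.5] [-0.12  0.13 -0.04] [ 0.09  0.41  1.79 -0.    0.94  0.88]
```

The fin lies about 4 mm clockwise of the pointer's line at 80 mm radius, or about 3 mm at the tip. That is inside the tolerance, but a small extra turn centres it.

Request:
{"op": "servo_tool", "data": {
  "plan": [
    [[-1, -0.1, -0.7, 0, 0, 0, 0], [-1, -0.2, -0.95, 0, 0, 0, 0], [-1, -0.2, -0.95, 0, 0, 0, 0], [-1, -0.2, -0.95, 0, 0, 0, 0], [-1, -0.075, -0.85, 0, 0, 0, 0]]
  ]
}}

```text
t: 18.08
ee_pos: [536.6, -112.5, 249.3]
orientation: [-2.904, -1.199, 0.002]
ft_force: [0.5, 0.2, -0.0]
width: 87.7
grasp_force: 0.0
```

Request:
{"op": "servo_tool", "data": {
  "plan": [
    [[-1, 0, 0, -0.4, 0, 0, 0], [-1, 0, 0, -0.8, 0, 0, 0], [-1, 0, 0, -0.9, 0, 0, 0], [-1, 0, 0, -0.5, 0, 0, 0], [-1, 0, 0, -0.2, 0, 0, 0]]
  ]
}}

```text
t: 18.5
ee_pos: [536.1, -110.6, 134.4]
orientation: [-2.902, -1.197, 0.007]
ft_force: [-0.5, 0.6, -0.1]
width: 87.8
grasp_force: 0.0
```

Request:
{"op": "servo_tool", "data": {
  "plan": [
    [[1, 0, 0, 0, 0, 0, 0], [1, 0, 0, 0, 0, 0, 0], [1, 0, 0, 0, 0, 0, 0], [1, 0, 0, 0, 0, 0, 0], [1, 0, 0, 0, 0, 0, 0]]
  ]
}}

```text
t: 18.92
ee_pos: [539.1, -109.6, 138.7]
orientation: [2.902, 1.201, 0.003]
ft_force: [-0.6, 0.3, -0.6]
width: 58.1
grasp_force: 0.0
```

Request:
{"op": "servo_tool", "data": {
  "plan": [
    [[1, 0, 0, 0, 0, 0, 0], [1, 0, 0, 0, 0, 0, 0], [1, 0, 0, 0, 0, 0, 0], [1, 0, 0, 0, 0, 0, 0]]
  ]
}}

```text
t: 19.25
ee_pos: [539.6, -110.3, 138.1]
orientation: [2.9, 1.201, 0.004]
ft_force: [2.7, -5.9, 1.0]
width: 43.5
grasp_force: 30.0
```

```bash
python3 ptr.py|tail -2
```

```text
now (np.float64(-3.1386614194130207), np.float32(92.30299), np.float32(238.42491))
19.3 [ 539.6 -110.3  138.1] [2.9   1.201 0.004] [ 1.8 -4.5  0.4] [-0.67 -0.03 -0.02] [-0.22  0.56  1.89 -0.    0.69  0.56]
```

Request:
{"op": "servo_tool", "data": {
  "plan": [
    [[1, 0, 0, 0, 0, 0, -0.4], [1, 0, 0, 0, 0, 0, -0.35], [1, 0, 0, 0, 0, 0, 0], [1, 0, 0, 0, 0, 0, 0]]
  ]
}}

```text
t: 19.63
ee_pos: [539.7, -110.4, 138.1]
orientation: [2.938, 1.105, 0.004]
ft_force: [2.8, -6.7, 1.0]
width: 43.4
grasp_force: 30.0
```

```bash
python3 ptr.py|tail -2
```

```text
now (np.float64(-3.179187123583192), np.float32(106.38317), np.float32(238.46263))
19.6833 [ 539.7 -110.4  138.1] [2.938 1.105 0.004] [ 2.1 -6.   0.1] [-0.8  -0.07 -0.08] [-0.22  0.56  1.89 -0.    0.69  0.63]
```

Request:
{"op": "servo_tool", "data": {
  "plan": [
    [[-1, 0, 0, 0, 0, 0, 0], [-1, 0, 0, 0, 0, 0, 0], [-1, 0, 0, 0, 0, 0, 0], [-1, 0, 0, 0, 0, 0, 0], [-1, 0, 0, 0, 0, 0, 0]]
  ]
}}

```text
t: 20.1
ee_pos: [538.2, -109.3, 137.3]
orientation: [-2.94, -1.106, 0.0]
ft_force: [-0.1, 1.0, -0.7]
width: 73.6
grasp_force: 0.0
```

Request:
{"op": "servo_tool", "data": {
  "plan": [
    [[-1, 0, 0, 0.3, 0, 0, 0], [-1, 0, 0, 0.7, 0, 0, 0], [-1, 0, 0, 0.9, 0, 0, 0], [-1, 0, 0, 0.9, 0, 0, 0], [-1, 0, 0, 0.4, 0, 0, 0]]
  ]
}}

```text
t: 20.52
ee_pos: [539.7, -109.7, 270.4]
orientation: [2.938, 1.105, 0.008]
ft_force: [1.3, -0.6, -0.2]
width: 88.1
grasp_force: 0.0
```

Request:
{"op": "servo_tool", "data": {
  "plan": [
    [[-1, 0, 0, 0, 0, 0, 0], [-1, 0, 0, 0, 0, 0, 0], [-1, 0, 0, 0, 0, 0, 0], [-1, 0, 0, 0, 0, 0, 0]]
  ]
}}

```text
t: 20.85
ee_pos: [537.5, -109.3, 264.1]
orientation: [-2.939, -1.105, 0.003]
ft_force: [0.5, -0.3, -0.0]
width: 87.9
grasp_force: 0.0
```

```bash
python3 ptr.py|tail -2
```

```text
now (np.float64(-3.1767985675306964), np.float32(105.35023), np.float32(235.87654))
20.9 [ 537.5 -109.3  264. ] [-2.939 -1.105  0.004] [-0.1 -0.4 -0.2] [-0.06  0.18  0.04] [-0.22  0.36  1.83 -0.    0.95  0.63]
```

The pointer stays at the mark with the gripper clear, so I hand the job in.

```bash
python3 -c "
from workcell import close_job
print(close_job())"
```

```text
the job is handed in; nothing more can be done
None
```

I handed the job in at about 21 s: the holder stands upright in the clamp, the stop contact read about 6–8 N at the wrist before I let go, and the pointer rests within about 1.5 mm of the set mark by camera estimate. The gripper is open and clear of everything; no verdict came back.

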